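Park the ball-lens carriage in its L-shaped slot

ROBOT

A 6-joint arm with a two-finger parallel gripper is mounted at the origin on the work surface. World frame = base frame: x ahead of the robot, y to its left, z up, the work surface at z = 0. Lengths are in m, angles in rad, forces in N, time in s.
With the tool pointing down it reaches from about 0.3 to 0.75 m from the base axis. Payload 8.5 kg.
Tool frame: the origin (TCP) lies at the very end of the fingers, on their centre line; the grasp point (between the pads) lies 19 mm behind it; x points along the fingers, z is the direction in which the jaws open and shut, and the axes are right-handed (so a half turn about x gives the same grasp; the last joint's range is limited). The gripper opens to 88 mm and grips with 3 to 60 N. Pads are 18 mm wide; open, the fingers measure 123 mm over their backs; the gripper's body (75 mm by 187 mm) begins 45 mm behind the grasp point.
Start: joints at [1.131, 0.381, 1.297, -0, 1.464, -0.215], TCP at [0.123, 0.536, 0.239] pointing down, gripper open.
Joint ranges: [-3.11, 3.11], [-0.89, 2.33], [0.22, 2.48], [-1.42, 4.56], [0.17, 2.85], [-2.88, 2.88]. Speed limits (rad/s): [2.39, 2.39, 3.14, 3.14, 3.14, 3.14].

INTERFACE

Orientations are given as [roll, pitch, yaw] about the fixed x, y, z axes, in that order (R = Rz(yaw) Ry(pitch) Rx(roll)).
In Python, from cell import arm gives the robot as it stands.
- The arm moves only by the tool step_arm, never from a script. Its argument "series" is a list of rows, each an object of numbers: "grip": the gripper command: -1 is fully open, 1 is shut, values between are in proportion; "x", "y", "z": the shift along the tool's x, y, z in mm; "twist": the turn about the tool's x in degrees. A call has 1 to 20 rows; each row is the pose to reach, as a shift and turn from the pose measured when the call began, along the tool's axes at that moment; what a row does not reach only later rows make up. A row lasts 1/12 s, in which the tool goes at most 41.7 mm and 7.16 degrees, less where a joint would pass 70% of its speed; a pose out of reach is approached as far as the arm can. A call with a gripper value outside its range is refused whole. The fingers move at their own pace and stop on an object; "newtons" is the grip in N (left out, the last holds). Time passes only in rows, so rows that repeat a pose let the fingers close. It gives the time, the measured TCP pose, the force and the opening at its end, in the units of the state.
- arm.read_state(): the state, without advancing time (a new reading comes with each control period).
- arm.grab_frame(name): name is "scene" or "top" or "wrist"; returns the picture (400x640x3 uint8, blue, green, red); there is no depth.
- arm.calibration(name): a dict with "fovy" (degrees; the focal length in pixels is half the picture's height over the tangent of half this angle, whatever the lens; pixels are square), "cx", "cy" (the principal point, pixels), "pose" (4x4, takes a point from camera to world coordinates); the wrist camera has in their place "tool_from_camera" (4x4, takes a point from camera to tool coordinates, whose origin is the TCP and whose axes are the tool frame's). Camera axes: x right, y down, z forward; pixel columns grow to the right and rows downward; lengths in m; the calibration is good to about 2 mm. A picture is of the moment at which its call begins: read the wrist's pose just before it. calibration takes no time and is no camera call.
- arm.finish_job(): hands the job in, once; it reports no verdict.
The state is a dict: "time_s": time; "qpos": joint angles; "qvel": joint speeds; "joint_torque": joint torques, N m; "eef_pos": TCP position; "eef_rot": TCP orientation; "wrist_force": force on the tool from outside, world axes, zero at the start; "moment": the same for the moment, N m; "opening": finger opening in m.
Only numpy, scipy, OpenCV 4.12 (cv2) and the standard library are available. Lean on these libraries where they do the work, as an engineer would, in place of code of your own. Each camera call takes 0.05 s, during which the arm holds its last target. There are 200 camera calls.

TASK

On the red optics bench, push the round brass carriage of the ball lens along the long leg of its L-shaped slot to the corner, then round the corner and along the short leg until it stops fully at the end, so that the glass ball stands in line with the round lamp. Push only on the brass disc with the fingertips: never touch the glass ball or its black cup, do not lift or tip the carriage, and leave all the other things where they are.

Things in the scene. Friction and masses are not known exactly. Their poses are not given: they have to be found in the camera images.
- bench: Red bench slab fixed to the table, 220 mm (its x, -90 to +130) by 470 mm (its y, -260 to +210), top at z = 30 mm; origin on the table, z up. Slot in its top 20 mm wide, 18 deep, black floor: long leg along bench y on the line x = -30, from y = -75 to +70; at its +y end the short leg turns square off towards bench +x, on the line y = +60, ending at x = +45.
- lamp (a point): Round black lamp with a bright face, fixed upright on the bench: 100 mm across, bench x = -13 to 87, y = 170 to 200, top 112 mm above the bench top. The point is the centre of its face, 62 mm above the bench top. An obstacle.
- screen (a point): Upright red screen with a paper sheet, fixed on the bench: bench x = -23 to 97, y = -250 to -240, 100 mm high above the bench top. The point is the middle of its top edge. An obstacle.
- slot_corner (a point): Point on the bench top where the centre lines of the long leg and the short leg cross (bench x = -30, y = +60, z = 30 mm).
- slot_end (a point): Point on the bench top where the carriage's centre stands when its pin touches the end of the short leg (bench x = +37, y = +60, z = 30 mm). It is the centre of a thin white ring, 106 mm across, painted on the bench.
- carriage: Loose carriage, 0.35 to 0.7 kg: brass disc 92 mm across, 18 mm thick, lying on the bench top; under its centre a pin 16 mm across, 15 mm long, down in the slot (2 mm play each side). Origin: centre of the disc's underside, level with the bench top; z up. Turns freely about the pin (yaw does not matter); stays where it is left. Starts on the long leg, 90 to 125 mm from the corner.
- ball_lens: Glass ball 32 mm across in a black cup 34 mm across, fixed on the middle of the carriage; the cup begins 18 mm and the ball's top is 54 mm above the bench top. Origin as the carriage's. Not to be touched.
- eraser: White eraser 22 x 48 x 13 mm, loose on the bench top near its +x edge; origin under its centre. Leave alone.
- lens_ring: Black ring 44 mm across, 14 mm high, loose on the bench top near its +x edge; origin under its centre. Leave alone.
- figure: Small turned wooden figure 26 mm across, 44 mm high, loose on the bench top near its +x edge; origin under its centre. Leave alone.
- magnifier: Black hand lens lying on the table, ring 76 mm across, 10 mm thick; handle 18 mm wide reaching 125 mm from the ring's centre towards its -x; origin under the ring's centre. Leave alone.
- pencil: Yellow pencil 170 x 8 x 8 mm lying on the table along its x; origin under its centre. Leave alone.
- mug: Blue mug 80 mm across, 90 mm high, standing on the table; origin under its centre. Leave alone.
- wood_block: Dark wooden block 50 x 80 x 22 mm on the table; origin under its centre. Leave alone.
Not all that is in view belongs to the job. Several things have the shape of the carriage; the one meant has the colours described above.

How it is judged:
On the way:
1. the carriage has been pushed along the long leg to the corner, its pin still in the slot (y of carriage in the frame of bench above 0.052 m and x of carriage in the frame of bench below -0.022 m and z of carriage in the frame of bench between 0.025 and 0.034 m and angle between carriage's own z axis and vertical below 0.08 rad).
At the end, for the whole second after the job is handed in: The carriage stands at the end of the short leg, within 5 mm of the end stop, pin down in the slot, disc flat on the bench (tilt under 0.08 rad), at rest (x of carriage in the frame of bench between 0.032 and 0.043 m and y of carriage in the frame of bench between 0.053 and 0.067 m and z of carriage in the frame of bench between 0.025 and 0.034 m and angle between carriage's own z axis and vertical below 0.08 rad and linear speed of carriage below 0.01 m/s and angular speed of carriage below 0.1 rad/s); the robot touches nothing.
It fails at once if the carriage is lifted more than 5 mm or tipped more than 0.2 rad (z of carriage in the frame of bench above 0.035 m or angle between carriage's own z axis and vertical above 0.2 rad).
It fails at once if the robot touches the glass ball or its cup (contact force between any of the fingers, the arm and ball_lens above 0.3 N).
It fails at once if one of the other things (eraser, lens ring, figure, magnifier, pencil, mug, wooden block) is moved more than 15 mm (distance of any of eraser, lens_ring, figure, magnifier, pencil, mug, wood_block from where it was at the start of the episode above 0.015 m).
It also fails if it takes over 43 s, if anything falls off the work surface, if the arm or the gripper's body presses on something with over 40 N, if the wrist force passes 120 N, or if a joint passes its speed limit or range.

## Working session

There is one attempt and no reset: what is moved stays moved. The work goes in short steps, Python scripts to look and compute and a tool call to move; the robot and the scene stay as the last step left them, time stands still between calls to the robot, and variables do not carry over. Pictures are saved under pics/ and viewed, about 8 in all and at most 12, crops included, and the job is handed in when it is done.

Besides the shell and the picture viewer there is one more tool, called after "Request:" as name([rows], argument=value, ...), one row to a line, values as JSON. step_arm: Moves the arm, as the interface text tells. Its arguments: {"type":"object","properties":{"series":{"type":"array","items":{"type":"object","properties":{"grip":{"type":"number"},"x":{"type":"number"},"y":{"type":"number"},"z":{"type":"number"},"twist":{"type":"number"}}}},"newtons":{"type":"number"}},"required":["series"]}

```bash
mkdir -p pics; ls; python3 - <<'E'
from cell import arm
import cv2,numpy as np
np.set_printoptions(precision=4,suppress=True)
s=arm.read_state();print(s)
for n in("scene","top"):
    cv2.imwrite(f"pics/{n}0.png",arm.grab_frame(n));print(n,arm.calibration(n))
print(arm.calibration("wrist"))
E
```

```text
pics
{'time_s': 0.0, 'qpos': array([ 1.1307,  0.3812,  1.2983,  0.    ,  1.4636, -0.2153]), 'qvel': array([ 0.0009,  0.0024,  0.0006, -0.0001, -0.0012, -0.0007]), 'joint_torque': array([  0.0023, -43.7934, -22.4559,   0.0715,   0.0353,  -0.0001]), 'eef_pos': array([0.1225, 0.5359, 0.2381]), 'eef_rot': array([ 2.9182,  1.5693, -2.019 ]), 'wrist_force': array([ 0.4428, -0.1509, -0.1215]), 'moment': array([ 0.0358,  0.0192, -0.0002]), 'opening': 0.08855513335899926}
scene {'fovy': 54.457751749668944, 'cx': 317.1440267908542, 'cy': 197.95375655103751, 'pose': array([[-0.6414,  0.5772, -0.5054,  1.1568],
       [ 0.7671,  0.4957, -0.4073,  0.4578],
       [ 0.0155, -0.6489, -0.7607,  0.9826],
       [ 0.    ,  0.    ,  0.    ,  1.    ]])}
top {'fovy': 53.98777570238539, 'cx': 321.9971584519402, 'cy': 206.0866957829456, 'pose': array([[ 0.0054, -0.991 ,  0.1336,  0.424 ],
       [-1.    , -0.0049,  0.0039,  0.0021],
       [-0.0032, -0.1337, -0.991 ,  1.4052],
       [ 0.    ,  0.    ,  0.    ,  1.    ]])}
{'fovy': 69.24025391491027, 'cx': 318.30785282335466, 'cy': 200.78381750576182, 'tool_from_camera': array([[-0.0005, -0.2634,  0.9647, -0.1464],
       [-0.0003, -0.9647, -0.2634,  0.067 ],
       [ 1.    , -0.0004,  0.0004,  0.0002],
       [ 0.    ,  0.    ,  0.    ,  1.    ]])}
```

View pics/top0.png

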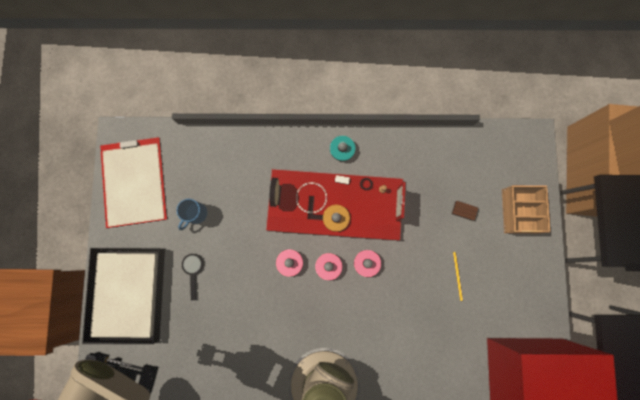

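View pics/scene0.png

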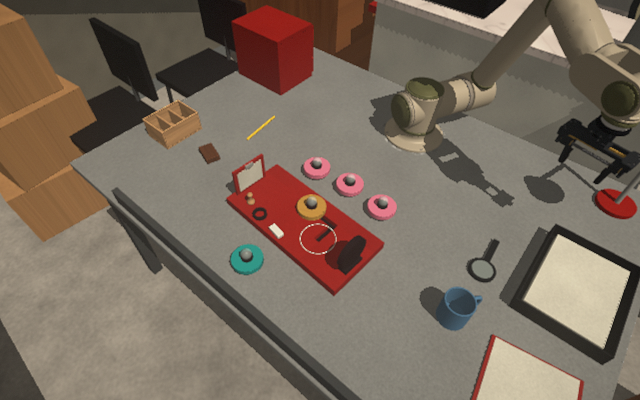

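The top view shows five carriage-like things: three pink at (290,263), (329,266) and (368,264), one teal at (343,149), and one orange-brass at (337,218). Only the brass one sits in the slot of the red bench, so it fits the description. I'll confirm it in an enlarged crop. Bench +y points towards the lamp, to the left in the picture (world +y).

```bash
cat > h.py <<'E'
import cv2,numpy as np
from scipy.spatial.transform import Rotation as R
from cell import arm
np.set_printoptions(precision=4,suppress=True)
def cam(n,s=None):
    c=arm.calibration(n);f=200/np.tan(np.radians(c["fovy"])/2)
    K=np.array([[f,0,c["cx"]],[0,f,c["cy"]],[0,0,1]])
    if n!="wrist": return K,c["pose"]
    T=np.eye(4);T[:3,:3]=R.from_euler("xyz",s["eef_rot"]).as_matrix();T[:3,3]=s["eef_pos"]
    return K,T@c["tool_from_camera"]
def toz(KP,uv,z):
    K,P=KP;d=P[:3,:3]@np.linalg.solve(K,[uv[0],uv[1],1]);return P[:3,3]+d*(z-P[2,3])/d[2]
def proj(KP,X):
    K,P=KP;p=(np.atleast_2d(X)-P[:3,3])@P[:3,:3]@K.T;return p[:,:2]/p[:,2:]
E
python3 - <<'E'
from h import *
top=cv2.imread("pics/top0.png");sc=cv2.imread("pics/scene0.png")
a=cv2.resize(top[165:247,262:410],None,fx=3.5,fy=3.5,interpolation=cv2.INTER_CUBIC)
b=cv2.resize(sc[150:296,222:388],None,fx=2,fy=2,interpolation=cv2.INTER_CUBIC)
W=max(a.shape[1],b.shape[1]);pad=lambda i:cv2.copyMakeBorder(i,0,0,0,W-i.shape[1],cv2.BORDER_CONSTANT)
cv2.imwrite("pics/crop1.png",np.vstack([pad(a),pad(b)]))
for n,im in(("top",top),("scene",sc)):
    h=cv2.cvtColor(im,cv2.COLOR_BGR2HSV);KP=cam(n)
    m=cv2.inRange(h,(12,120,100),(26,255,255));k,l,st,ce=cv2.connectedComponentsWithStats(m)
    for i in range(1,k):
        if st[i,4]>150 and 200<ce[i][0]<420:
            pts=np.argwhere(l==i)[:,::-1].astype(np.float32);e=cv2.minEnclosingCircle(pts)
            hull=cv2.convexHull(pts);M=cv2.moments(hull);c=(M["m10"]/M["m00"],M["m01"]/M["m00"])
            print(n,"brass",ce[i],c,e,toz(KP,c,.046))
    g=im.astype(int);w=((g.min(2)>110)&(h[...,1]<130)).astype(np.uint8)
    # red rect
    r=(cv2.inRange(h,(0,150,60),(6,255,255))|cv2.inRange(h,(174,150,60),(180,255,255)))
    k,l,st,ce=cv2.connectedComponentsWithStats(r)
    for i in range(1,k):
        if st[i,4]>2500 and 250<ce[i][0]<420 : print(n,"red",st[i],cv2.minAreaRect(np.argwhere(l==i)[:,::-1].astype(np.float32)))
E
```

```text
top brass [335.7746 217.6499] (335.82275375651636, 217.55565777368906) ((335.6600036621094, 217.36399841308594), 13.757719039916992) [ 0.5673 -0.0408  0.046 ]
top red [ 267  170  138   70 5753] ((336.0782470703125, 204.58395385742188), (135.14134216308594, 60.80519485473633), 4.134671688079834)
scene brass [347.5197  19.914 ] (348.05322553478186, 20.800235809331312) ((349.5, 25.0), 28.41224479675293) [-0.4986 -0.6981  0.046 ]
scene brass [311.4239 207.8683] (311.21908026278203, 206.73093401885177) ((311.0, 206.5), 14.705541610717773) [ 0.574  -0.0347  0.046 ]
scene red [ 231    5   83   90 5515] ((275.9190673828125, 48.9739875793457), (90.550048828125, 80.5903091430664), 81.25383758544922)
scene red [ 227  154  157  141 6792] ((299.81695556640625, 217.6690673828125), (162.2628631591797, 72.61225128173828), 41.06982421875)
```

View pics/crop1.png

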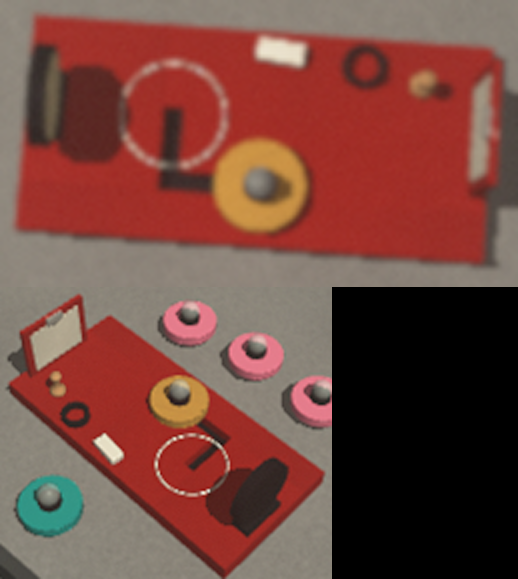

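The enlarged crop confirms the brass disc with its glass ball, sitting on the long leg at top (336,218) and scene (311,207). The ring centre is at about top (311.7,197.6) and scene (318,238.5). Next I'll fit the bench pose.

```bash
cat >> h.py <<'E'
B=lambda p,x,y,z=.03:np.array([p[0]+np.cos(p[2])*x-np.sin(p[2])*y,p[1]+np.sin(p[2])*x+np.cos(p[2])*y,z])
def inB(p,X): 
    c,s=np.cos(p[2]),np.sin(p[2]);d=np.array(X[:2])-p[:2];return np.array([c*d[0]+s*d[1],-s*d[0]+c*d[1]])*1000
E
python3 - <<'E'
from h import *
from scipy.optimize import least_squares
obs=[("top",(311.7,197.6),(.037,.06)),("top",(272,169.6),(.13,.21)),("top",(266.6,230.7),(-.09,.21)),("top",(402.9,239.5),(-.09,-.26)),
("scene",(318,238.5),(.037,.06)),("scene",(222+325/2,150+(472-287)/2),(-.09,.21)),("scene",(222+110/2,150+(317-287)/2),(-.09,-.26))]
f=lambda p:np.concatenate([proj(cam(n),B(p,*b))[0]-uv for n,uv,b in obs])
r=least_squares(f,[.6,0,-.07],loss="soft_l1");p=r.x
print("bench",p,np.degrees(p[2]));print(f(p).reshape(-1,2))
for n,uv in(("top",(335.8,217.6)),("scene",(311.2,206.7))):print(n,"carriage",inB(p,toz(cam(n),uv,.046)))
for uv in((290,263),(329,266),(368,264)):print("pink",toz(cam("top"),uv,.03),inB(p,toz(cam("top"),uv,.03)))
s=arm.read_state();Rm=R.from_euler("xyz",s["eef_rot"]).as_matrix();print(Rm)
print("bench y in tool",Rm.T@[-np.sin(p[2]),np.cos(p[2]),0])
# wrist-look pose above bench (-30,-20)
E
```

```text
bench [ 0.5991 -0.011  -0.0639] -3.6636043411956853
[[-0.6446 -0.0683]
 [-0.8184 -0.5147]
 [-0.8468 -0.3742]
 [-3.1079  0.1151]
 [-0.3978 -1.4784]
 [-0.4934 -1.7162]
 [-0.8782 -2.4261]]
top carriage [-30.0192 -31.7237]
scene carriage [-23.6191 -25.367 ]
pink [0.4098 0.1174 0.03  ] [-197.143  116.067]
pink [ 0.4002 -0.0178  0.03  ] [-198.0269  -19.5148]
pink [ 0.4078 -0.1529  0.03  ] [-181.8241 -153.8195]
[[-0.0005 -0.9748  0.2229]
 [-0.0012  0.2229  0.9748]
 [-1.      0.0002 -0.0012]]
bench y in tool [-0.0012  0.1602  0.9871]
```

Request:
step_arm([
  {"y": -30, "z": -25, "twist": 4, "grip": 1},
  {"y": -61, "z": -51, "twist": 9, "grip": 1},
  {"y": -91, "z": -77, "twist": 13, "grip": 1},
  {"y": -121, "z": -103, "twist": 17, "grip": 1},
  {"y": -152, "z": -129, "twist": 21, "grip": 1},
  {"y": -182, "z": -155, "twist": 25, "grip": 1},
  {"y": -212, "z": -180, "twist": 30, "grip": 1},
  {"y": -243, "z": -206, "twist": 34, "grip": 1},
  {"y": -273, "z": -232, "twist": 38, "grip": 1},
  {"y": -303, "z": -257, "twist": 42, "grip": 1},
  {"y": -334, "z": -283, "twist": 47, "grip": 1},
  {"y": -364, "z": -309, "twist": 51, "grip": 1},
  {"y": -394, "z": -335, "twist": 55, "grip": 1},
  {"y": -425, "z": -360, "twist": 60, "grip": 1},
  {"y": -455, "z": -386, "twist": 64, "grip": 1},
  {"y": -485, "z": -412, "twist": 68, "grip": 1},
  {"y": -516, "z": -438, "twist": 72, "grip": 1},
  {"y": -546, "z": -463, "twist": 77, "grip": 1},
  {"y": -576, "z": -489, "twist": 81, "grip": 1},
  {"y": -576, "z": -489, "twist": 81, "grip": 1},
], newtons=20)

```text
$.series[0]: bad value
```

```bash
python3 - <<'E'
from h import *
import json
s=arm.read_state();cv2.imwrite("pics/w1.png",arm.grab_frame("wrist"))
json.dump({k:list(np.atleast_1d(s[k]).astype(float)) for k in("eef_pos","eef_rot","qpos")},open("w1.json","w"))
print(s["time_s"],s["eef_pos"],s["eef_rot"],s["qpos"],s["wrist_force"],s["opening"])
E
```

```text
0.1 [0.1225 0.5359 0.2382] [ 2.9546  1.5695 -1.9826] [ 1.1307  0.3811  1.2981 -0.      1.4636 -0.2153] [ 0.1289 -0.5361  0.3263] 0.08843948666812959
```

View pics/w1.png

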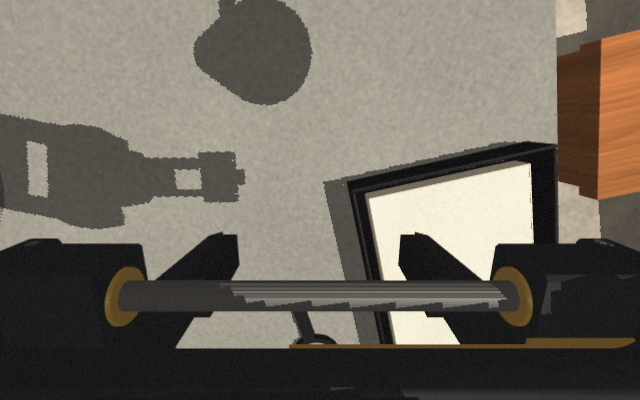

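The wrist picture only shows the start view: the fingers, the table and the magnifier's edge. The call was refused, probably because x was missing, so I'll send it again with all the fields.

Request:
step_arm([
  {"x": 0, "y": -31, "z": -28, "twist": 4, "grip": 1},
  {"x": 0, "y": -61, "z": -56, "twist": 9, "grip": 1},
  {"x": 0, "y": -92, "z": -83, "twist": 13, "grip": 1},
  {"x": 0, "y": -123, "z": -111, "twist": 17, "grip": 1},
  {"x": 0, "y": -153, "z": -139, "twist": 21, "grip": 1},
  {"x": 0, "y": -184, "z": -167, "twist": 26, "grip": 1},
  {"x": 0, "y": -215, "z": -195, "twist": 30, "grip": 1},
  {"x": 0, "y": -245, "z": -223, "twist": 34, "grip": 1},
  {"x": 0, "y": -276, "z": -250, "twist": 38, "grip": 1},
  {"x": 0, "y": -307, "z": -278, "twist": 43, "grip": 1},
  {"x": 0, "y": -337, "z": -306, "twist": 47, "grip": 1},
  {"x": 0, "y": -368, "z": -334, "twist": 51, "grip": 1},
  {"x": 0, "y": -399, "z": -362, "twist": 55, "grip": 1},
  {"x": 0, "y": -429, "z": -390, "twist": 60, "grip": 1},
  {"x": 0, "y": -460, "z": -417, "twist": 64, "grip": 1},
  {"x": 0, "y": -491, "z": -445, "twist": 68, "grip": 1},
  {"x": 0, "y": -521, "z": -473, "twist": 72, "grip": 1},
  {"x": 0, "y": -552, "z": -501, "twist": 77, "grip": 1},
  {"x": 0, "y": -583, "z": -529, "twist": 81, "grip": 1},
  {"x": 0, "y": -583, "z": -529, "twist": 81, "grip": 1},
], newtons=20)

```text
time_s: 1.82
eef_pos: [0.5755, -0.1153, 0.237]
eef_rot: [-1.902, 1.569, -1.978]
wrist_force: [0.1, 0.1, -0.7]
opening: 0.0004
```

```bash
python3 - <<'E'
from h import *
import json
s=arm.read_state();cv2.imwrite("pics/w2.png",arm.grab_frame("wrist"))
json.dump({k:list(np.atleast_1d(s[k]).astype(float)) for k in("eef_pos","eef_rot","qpos")},open("w2.json","w"))
print(s["time_s"],s["eef_pos"],s["eef_rot"],s["qpos"],s["wrist_force"],s["opening"])
E
```

```text
1.8167 [ 0.5755 -0.1153  0.237 ] [-1.9018  1.5687 -1.9779] [-0.3984  0.4474  1.1932 -0.0021  1.501  -0.3222] [ 0.0939  0.0572 -0.6696] 0.0004254628509740042
```

View pics/w2.png

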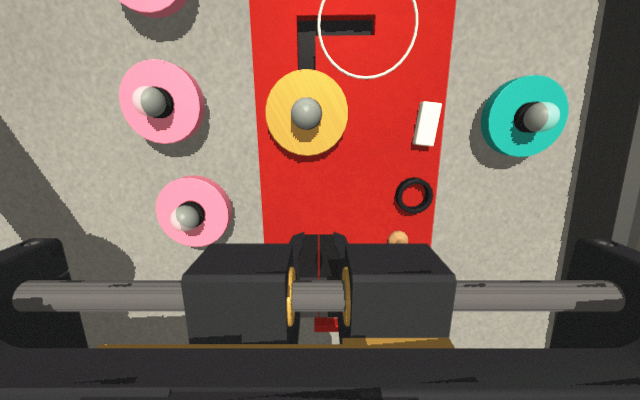

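The wrist view shows the brass disc at (307,112), the slot's short leg with corners at about (297,15), (375,15), (375,35), and the ring around column 368. The bench edges run from (250,0) to (264,240) and from (456,0) to (434,240). I'll refine the pose from this.

```bash
python3 - <<'E'
from h import *
import json
from scipy.optimize import least_squares
s={k:np.array(v) for k,v in json.load(open("w2.json")).items()}
im=cv2.imread("pics/w2.png");KP=cam("wrist",s);h=cv2.cvtColor(im,cv2.COLOR_BGR2HSV)
red=(cv2.inRange(h,(0,150,90),(8,255,255))|cv2.inRange(h,(172,150,90),(180,255,255)))>0
E=[]
for v in list(range(80,230,10)):
    c=np.where(red[v])[0];E.append((v,c.min(),c.max()+1))
slot=(h[...,2]<60)
r=25;c=[u for u in range(285,390) if slot[r,u]];print("slot row25",c[0],c[-1]+1)
c=[v for v in range(0,60) if slot[v,330]];print("slot col330",c[0],c[-1]+1)
c=[v for v in range(0,70) if slot[v,358]];print("slot col358",c)
w=(h[...,1]<70)&(h[...,2]>150);w[:,:310]=0;w[:,425:]=0;w[82:]=0
pts=np.argwhere(w)[:,::-1].astype(float);G=np.array([toz(KP,q,.03)[:2] for q in pts])
A=np.c_[2*G,np.ones(len(G))];sol=np.linalg.lstsq(A,(G**2).sum(1),rcond=None)[0];rc=sol[:2]
print("ring",rc,"r",np.sqrt(sol[2]+rc@rc),len(G))
L=np.array([toz(KP,(a,v),.03)[:2] for v,a,b in E]);Rr=np.array([toz(KP,(b,v),.03)[:2] for v,a,b in E])
def f(q):
    p=q
    i=lambda X:inB(p,X)
    return np.r_[[i(X)[0]+90 for X in L],[i(X)[0]-130 for X in Rr],(i(rc)-[37,60])*4]
p=least_squares(f,[.6,-.011,-.064],loss="soft_l1").x;res=f(p);n=len(L)
print("bench",p,np.degrees(p[2]),"edge res",res[:n].round(1),res[n:2*n].round(1),res[-2:]/4)
for q in((297,25),(375,25),(330,15),(330,35)):print("slot",q,inB(p,toz(KP,q,.03)))
m=cv2.inRange(h,(15,100,90),(32,255,255));m[:60]=0;m[165:]=0;m[:,:255]=0;m[:,360:]=0
hull=cv2.convexHull(np.argwhere(m)[:,::-1].astype(np.float32));q=np.array([toz(KP,u,.048)[:2] for u in hull[:,0]])
(c,rad)=cv2.minEnclosingCircle((q*1000).astype(np.float32));print("carriage",c,rad,inB(p,np.array(c)/1000))
T=R.from_euler("xyz",s["eef_rot"]).as_matrix();print("tcp in bench",inB(p,s["eef_pos"]));print(T)
print("tool y,z in bench deg",np.degrees(np.arctan2(T[1,1],T[0,1])-p[2]),np.degrees(np.arctan2(T[1,2],T[0,2])-p[2]))
print(arm.read_state()["eef_pos"])
json.dump(list(p),open("bench.json","w"))
E
```

```text
slot row25 298 373
slot col330 21 33
slot col358 [20, 21, 22, 23, 24, 25, 26, 27, 28, 29, 30, 31]
ring [0.6419 0.0492] r 0.05294127262356206 529
bench [ 0.6011 -0.0082 -0.0664] -3.806124226358597 edge res [ 0.1  0.5 -0.2  0.2  0.6 -0.2  0.3  0.7 -0.1  0.4 -0.4  0.   0.5 -0.3
  0.1] [ 0.2  0.2  0.2  0.2  0.2  0.3  0.3  0.3  0.3  0.3 -0.9  0.3 -0.9 -0.9
 -0.9] [-0.1385  0.    ]
slot (297, 25) [-39.4956  60.195 ]
slot (375, 25) [45.0614 59.3474]
slot (330, 15) [-3.7274 69.3972]
slot (330, 35) [-3.7141 50.1191]
carriage (568.4822387695312, -38.26899719238281) 46.0003662109375 [-30.6011 -32.132 ]
tcp in bench [ -18.5258 -108.5525]
[[-0.0008  0.0761  0.9971]
 [-0.0019  0.9971 -0.0761]
 [-1.     -0.002  -0.0007]]
tool y,z in bench deg 89.44400193050853 -0.5560737093003445
[ 0.5739 -0.1126  0.2372]
```

The measurements agree: the ring radius is 52.9 mm, the disc radius is 46.0 mm, the slot edges are within 1 mm of the model, and the carriage is at bench (-31,-32). I'll descend behind the disc with the tips at z = 36 mm.

Request:
step_arm([
  {"x": 30, "y": 0, "z": -5, "twist": -0.5, "grip": 1},
  {"x": 60, "y": 0, "z": -10, "twist": -0.5, "grip": 1},
  {"x": 90, "y": 0, "z": -10, "twist": -0.5, "grip": 1},
  {"x": 120, "y": 0, "z": -10, "twist": -0.5, "grip": 1},
  {"x": 145, "y": 0, "z": -10, "twist": -0.5, "grip": 1},
  {"x": 165, "y": 0, "z": -10, "twist": -0.5, "grip": 1},
  {"x": 180, "y": 0, "z": -10, "twist": -0.5, "grip": 1},
  {"x": 192, "y": 0, "z": -10, "twist": -0.5, "grip": 1},
  {"x": 199, "y": 0, "z": -10, "twist": -0.5, "grip": 1},
  {"x": 201, "y": 0, "z": -10, "twist": -0.5, "grip": 1},
  {"x": 201, "y": 0, "z": -10, "twist": -0.5, "grip": 1},
  {"x": 201, "y": 0, "z": -10, "twist": -0.5, "grip": 1},
])

```text
time_s: 2.87
eef_pos: [0.5638, -0.1118, 0.037]
eef_rot: [-2.264, 1.569, -2.326]
wrist_force: [-0.7, 0.5, 1.0]
opening: 0.0004
```

```bash
cat > st.py <<'E'
from h import *
import json
p=json.load(open("bench.json"));s=arm.read_state();T=R.from_euler("xyz",s["eef_rot"]).as_matrix()
print(s["time_s"],"tcp bench",inB(p,s["eef_pos"]),"z",s["eef_pos"][2],"tool y deg",np.degrees(np.arctan2(T[1,1],T[0,1])-p[2]),"F bench",R.from_euler("z",-p[2]).apply(s["wrist_force"]))
E
python3 st.py
```

```text
2.8667 tcp bench [ -30.3604 -105.7895] z 0.0369782778864127 tool y deg 90.21734509583044 F bench [-0.7522  0.447   0.969 ]
```

Request:
step_arm([
  {"x": 0, "y": 6, "z": 0, "twist": 0, "grip": 1},
  {"x": 0, "y": 11, "z": 0, "twist": 0, "grip": 1},
  {"x": 0, "y": 15, "z": 0, "twist": 0, "grip": 1},
  {"x": 0, "y": 19, "z": 0, "twist": 0, "grip": 1},
  {"x": 0, "y": 23, "z": 0, "twist": 0, "grip": 1},
  {"x": 0, "y": 28, "z": 0, "twist": 0, "grip": 1},
  {"x": 0, "y": 33, "z": 0, "twist": 0, "grip": 1},
  {"x": 0, "y": 38, "z": 0, "twist": 0, "grip": 1},
  {"x": 0, "y": 43, "z": 0, "twist": 0, "grip": 1},
  {"x": 0, "y": 48, "z": 0, "twist": 0, "grip": 1},
  {"x": 0, "y": 53, "z": 0, "twist": 0, "grip": 1},
  {"x": 0, "y": 58, "z": 0, "twist": 0, "grip": 1},
  {"x": 0, "y": 63, "z": 0, "twist": 0, "grip": 1},
  {"x": 0, "y": 68, "z": 0, "twist": 0, "grip": 1},
  {"x": 0, "y": 73, "z": 0, "twist": 0, "grip": 1},
  {"x": 0, "y": 78, "z": 0, "twist": 0, "grip": 1},
  {"x": 0, "y": 83, "z": 0, "twist": 0, "grip": 1},
  {"x": 0, "y": 87, "z": 0, "twist": 0, "grip": 1},
  {"x": 0, "y": 90, "z": 0, "twist": 0, "grip": 1},
  {"x": 0, "y": 90, "z": 0, "twist": 0, "grip": 1},
])

```text
time_s: 4.53
eef_pos: [0.5696, -0.0213, 0.0371]
eef_rot: [-1.942, 1.57, -2.004]
wrist_force: [0.0, -1.5, 1.9]
opening: 0.0001
```

```bash
cat >> st.py <<'E'
import sys
if len(sys.argv)>1:
    n=sys.argv[2] if len(sys.argv)>2 else "wrist"
    im=arm.grab_frame(n);cv2.imwrite(f"pics/{sys.argv[1]}.png",im);KP=cam(n,s)
    h=cv2.cvtColor(im,cv2.COLOR_BGR2HSV);m=cv2.inRange(h,(15 if n=="wrist" else 12,100,90),(32 if n=="wrist" else 26,255,255))
    if n!="wrist": m[:,:250]=0;m[:,400:]=0;m[:150]=0
    k,l,stt,ce=cv2.connectedComponentsWithStats(m);i=1+np.argmax(stt[1:,4])
    hull=cv2.convexHull(np.argwhere(l==i)[:,::-1].astype(np.float32));q=np.array([toz(KP,u,.048)[:2] for u in hull[:,0]])
    c,rad=cv2.minEnclosingCircle((q*1000).astype(np.float32));print("carriage",inB(p,np.array(c)/1000),"r",rad,"px",ce[i],stt[i])
E
python3 st.py w3
```

```text
4.5333 tcp bench [-30.6058 -15.1134] z 0.03708619996665777 tool y deg 90.2473340849436 F bench [ 0.1377 -1.4554  1.913 ]
carriage [-30.3436  40.6716] r 45.882476806640625 px [318.3247 136.55  ] [  219    38   199   203 26191]
```

View pics/w3.png

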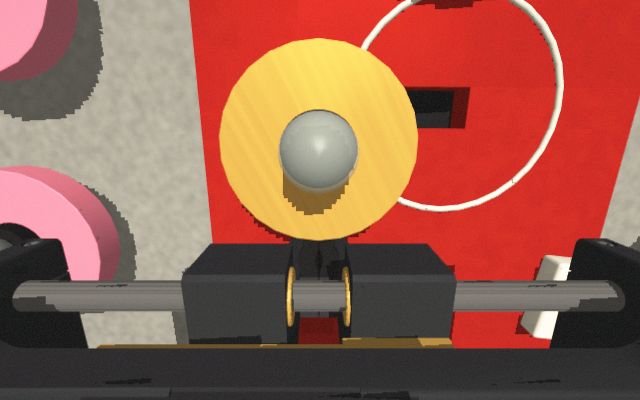

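The picture shows the disc at (318,137), flat, with the fingertips behind its rim and the short leg visible at (435,107). The carriage is at bench (-30,41), so 20 mm remain to the corner.

Request:
step_arm([
  {"x": 0, "y": 4, "z": 0, "twist": 0, "grip": 1},
  {"x": 0, "y": 8, "z": 0, "twist": 0, "grip": 1},
  {"x": 0, "y": 12, "z": 0, "twist": 0, "grip": 1},
  {"x": 0, "y": 15, "z": 0, "twist": 0, "grip": 1},
  {"x": 0, "y": 18, "z": 0, "twist": 0, "grip": 1},
  {"x": 0, "y": 20, "z": 0, "twist": 0, "grip": 1},
  {"x": 0, "y": 20, "z": 0, "twist": 0, "grip": 1},
  {"x": 0, "y": 20, "z": 0, "twist": 0, "grip": 1},
])

```text
time_s: 5.25
eef_pos: [0.5704, -0.0008, 0.0366]
eef_rot: [2.903, 1.569, 2.84]
wrist_force: [-0.2, 0.3, 0.1]
opening: 0.0004
```

```bash
python3 st.py w4
```

```text
5.25 tcp bench [-31.1302   5.3708] z 0.03661815223607924 tool y deg 90.24371542808342 F bench [-0.2495  0.2501  0.0925]
carriage [-30.9094  61.2993] r 45.83545684814453 px [318.2812 136.3573] [  219    38   200   203 26352]
```

The carriage is at the corner (bench -31, 61; the stop is at y = 62). Next I'll back off, lift, go round to the disc's -x side and descend.

Request:
step_arm([
  {"x": 0, "y": -10, "z": 0, "twist": 0, "grip": 1},
  {"x": 0, "y": -20, "z": 0, "twist": 0, "grip": 1},
  {"x": -25, "y": -20, "z": -20, "twist": 0, "grip": 1},
  {"x": -60, "y": -20, "z": -50, "twist": 0, "grip": 1},
  {"x": -70, "y": -20, "z": -79, "twist": 0, "grip": 1},
  {"x": -70, "y": 0, "z": -79, "twist": 0, "grip": 1},
  {"x": -70, "y": 25, "z": -79, "twist": 0, "grip": 1},
  {"x": -70, "y": 45, "z": -79, "twist": 0, "grip": 1},
  {"x": -70, "y": 55, "z": -79, "twist": 0, "grip": 1},
  {"x": -70, "y": 55, "z": -79, "twist": 0, "grip": 1},
  {"x": -50, "y": 55, "z": -79, "twist": 0, "grip": 1},
  {"x": -30, "y": 55, "z": -79, "twist": 0, "grip": 1},
  {"x": -15, "y": 55, "z": -79, "twist": 0, "grip": 1},
  {"x": -5, "y": 55, "z": -79, "twist": 0, "grip": 1},
  {"x": 0, "y": 55, "z": -79, "twist": 0, "grip": 1},
  {"x": 0, "y": 55, "z": -79, "twist": 0, "grip": 1},
  {"x": 0, "y": 55, "z": -79, "twist": 0, "grip": 1},
])

```text
time_s: 6.72
eef_pos: [0.4952, 0.0582, 0.0369]
eef_rot: [2.913, 1.569, 2.85]
wrist_force: [0.3, 0.0, 0.4]
opening: 0.0004
```

```bash
python3 st.py s5 scene; python3 -c "
import cv2;i=cv2.imread('pics/s5.png')[130:300,210:410];cv2.imwrite('pics/s5c.png',cv2.resize(i,None,fx=3.5,fy=3.5,interpolation=cv2.INTER_CUBIC))"
```

```text
6.7167 tcp bench [-110.1056   59.2984] z 0.03690854316575119 tool y deg 90.19777884711219 F bench [0.26   0.0222 0.437 ]
carriage [-23.9697  66.0164] r 50.599945068359375 px [333.0154 225.5328] [318 211  31  27 518]
```

View pics/s5c.png

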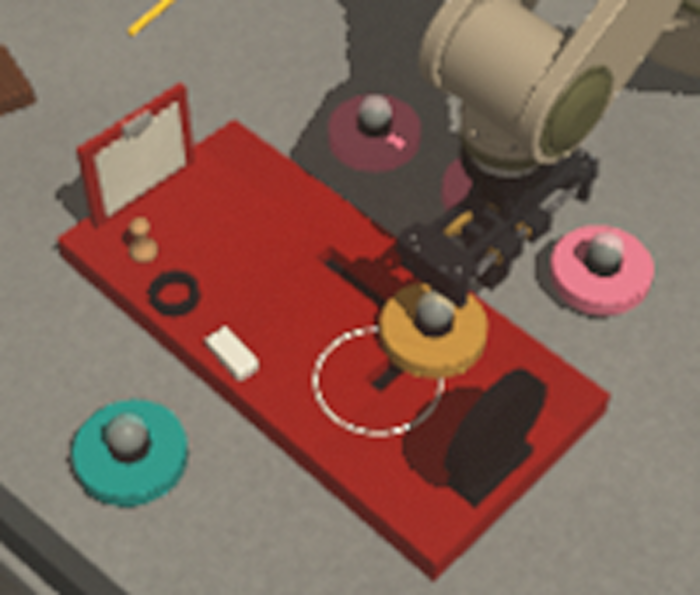

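The scene shows the disc flat at the corner, with the gripper at its -x side and about 17 mm above the ball's top by the given sizes. I'll raise the tips 3 mm for margin and start pushing gently in +x.

Request:
step_arm([
  {"x": -3, "y": 1, "z": 3, "twist": 0, "grip": 1},
  {"x": -3, "y": 1, "z": 6, "twist": 0, "grip": 1},
  {"x": -3, "y": 1, "z": 9, "twist": 0, "grip": 1},
  {"x": -3, "y": 1, "z": 12, "twist": 0, "grip": 1},
  {"x": -3, "y": 1, "z": 15, "twist": 0, "grip": 1},
  {"x": -3, "y": 1, "z": 18, "twist": 0, "grip": 1},
  {"x": -3, "y": 1, "z": 21, "twist": 0, "grip": 1},
  {"x": -3, "y": 1, "z": 24, "twist": 0, "grip": 1},
  {"x": -3, "y": 1, "z": 27, "twist": 0, "grip": 1},
  {"x": -3, "y": 1, "z": 30, "twist": 0, "grip": 1},
  {"x": -3, "y": 1, "z": 30, "twist": 0, "grip": 1},
])

```text
time_s: 7.68
eef_pos: [0.5251, 0.0576, 0.0401]
eef_rot: [3.011, 1.568, 2.948]
wrist_force: [-3.2, 0.3, 3.0]
opening: 0.0006
```

```bash
python3 st.py w6; python3 st.py t6 top
```

```text
7.6833 tcp bench [-80.2941  60.6038] z 0.04010309708655351 tool y deg 90.21543603038006 F bench [-3.2353  0.1202  3.0447]
carriage [-19.9671  66.4939] r 47.39710998535156 px [440.361  212.5708] [  344   163   179   118 11775]
7.7333 tcp bench [-80.2909  60.6096] z 0.04010058255218579 tool y deg 90.21593949566353 F bench [-3.8803  0.2835  2.5462]
carriage [  82.0387 -191.1279] r 10.430614471435547 px [382.5 188.5] [380 186   6   6  30]
```

View pics/w6.png

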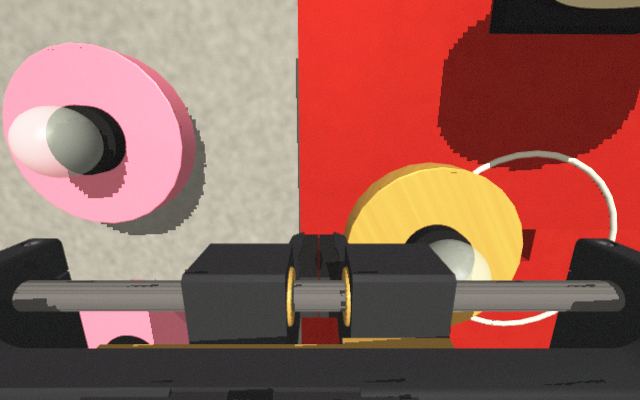

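The carriage follows the push: 3.2 N in x, disc arc visible around (437,215), and the ball is clear under the jaw. I'll go on to just short of the end.

Request:
step_arm([
  {"x": 0, "y": 0, "z": 3, "twist": 0, "grip": 1},
  {"x": 0, "y": 0, "z": 7, "twist": 0, "grip": 1},
  {"x": 0, "y": 0, "z": 11, "twist": 0, "grip": 1},
  {"x": 0, "y": 0, "z": 15, "twist": 0, "grip": 1},
  {"x": 0, "y": 0, "z": 19, "twist": 0, "grip": 1},
  {"x": 0, "y": 0, "z": 23, "twist": 0, "grip": 1},
  {"x": 0, "y": 0, "z": 27, "twist": 0, "grip": 1},
  {"x": 0, "y": 0, "z": 31, "twist": 0, "grip": 1},
  {"x": 0, "y": 0, "z": 35, "twist": 0, "grip": 1},
  {"x": 0, "y": 0, "z": 39, "twist": 0, "grip": 1},
  {"x": 0, "y": 0, "z": 42, "twist": 0, "grip": 1},
  {"x": 0, "y": 0, "z": 45, "twist": 0, "grip": 1},
  {"x": 0, "y": 0, "z": 47, "twist": 0, "grip": 1},
  {"x": 0, "y": 0, "z": 47, "twist": 0, "grip": 1},
  {"x": 0, "y": 0, "z": 47, "twist": 0, "grip": 1},
])

```text
time_s: 9.03
eef_pos: [0.5718, 0.0547, 0.0401]
eef_rot: [2.949, 1.569, 2.886]
wrist_force: [-4.0, 0.1, 3.7]
opening: 0.0007
```

```bash
cat > arc.py <<'E'
from h import *
import json,sys
p=json.load(open("bench.json"));s=arm.read_state();im=arm.grab_frame("wrist");cv2.imwrite(f"pics/{sys.argv[1]}.png",im);KP=cam("wrist",s)
h=cv2.cvtColor(im,cv2.COLOR_BGR2HSV);m=cv2.inRange(h,(15,100,90),(32,255,255));m[238:]=0
k,l,st,ce=cv2.connectedComponentsWithStats(m);m=l==1+np.argmax(st[1:,4])
us=[u for u in range(640) if m[:,u].any()];pts=[(u,np.argmax(m[:,u])) for u in us[6:-3]]
G=np.array([inB(p,toz(KP,q,.048)) for q in pts])
from scipy.optimize import least_squares
r=least_squares(lambda c:np.hypot(*(G-c).T)-46,[0,60],loss="soft_l1");print("carriage arc fit",r.x,"rms",np.sqrt(np.mean(r.fun**2)),len(G))
print("tcp",inB(p,s["eef_pos"]),s["eef_pos"][2],"F",s["wrist_force"],s["time_s"])
E
python3 arc.py w7
```

```text
carriage arc fit [23.2718 63.3886] rms 0.6878279580198756 169
tcp [-33.4209  60.8552] 0.040079567198892885 F [-4.0401  0.0986  3.6514] 9.0333
```

Request:
step_arm([
  {"x": 0, "y": 0, "z": 2, "twist": 0, "grip": 1},
  {"x": 0, "y": 0, "z": 4, "twist": 0, "grip": 1},
  {"x": 0, "y": 0, "z": 6, "twist": 0, "grip": 1},
  {"x": 0, "y": 0, "z": 8, "twist": 0, "grip": 1},
  {"x": 0, "y": 0, "z": 8, "twist": 0, "grip": 1},
  {"x": 0, "y": 0, "z": 8, "twist": 0, "grip": 1},
])

```text
time_s: 9.58
eef_pos: [0.5798, 0.0542, 0.0401]
eef_rot: [2.934, 1.569, 2.871]
wrist_force: [-3.9, -0.5, 4.4]
opening: 0.0004
```

```bash
python3 arc.py w8
```

```text
carriage arc fit [31.1981 63.4076] rms 0.6673119580212113 169
tcp [-25.483   60.9166] 0.040065300447379146 F [-3.8551 -0.5118  4.4411] 9.5833
```

Request:
step_arm([
  {"x": 0, "y": 0, "z": 1, "twist": 0, "grip": 1},
  {"x": 0, "y": 0, "z": 2, "twist": 0, "grip": 1},
  {"x": 0, "y": 0, "z": 3, "twist": 0, "grip": 1},
  {"x": 0, "y": 0, "z": 4, "twist": 0, "grip": 1},
  {"x": 0, "y": 0, "z": 4, "twist": 0, "grip": 1},
  {"x": 0, "y": 0, "z": 4, "twist": 0, "grip": 1},
])

```text
time_s: 10.13
eef_pos: [0.5817, 0.0541, 0.04]
eef_rot: [3.101, 1.564, 3.039]
wrist_force: [-12.6, 0.9, 10.1]
opening: 0.0004
```

```bash
python3 arc.py w9
```

```text
carriage arc fit [32.9605 63.3728] rms 0.6582723128340942 169
tcp [-23.5295  60.9488] 0.040035980964818516 F [-12.6208   0.9415  10.0793] 10.1333
```

The force rose to 12.6 N and motion nearly stopped, so this looks like the end stop. The arc fit reads only 33 mm though, and the view is partly hidden. I'll back off, move clear and measure from above.

Request:
step_arm([
  {"x": 0, "y": 0, "z": -5, "twist": 0, "grip": 1},
  {"x": 0, "y": 0, "z": -15, "twist": 0, "grip": 1},
  {"x": 0, "y": 0, "z": -25, "twist": 0, "grip": 1},
  {"x": -20, "y": -5, "z": -25, "twist": 0, "grip": 1},
  {"x": -55, "y": -20, "z": -25, "twist": 0, "grip": 1},
  {"x": -90, "y": -50, "z": -20, "twist": 0, "grip": 1},
  {"x": -120, "y": -80, "z": 0, "twist": 0, "grip": 1},
  {"x": -140, "y": -110, "z": 20, "twist": 0, "grip": 1},
  {"x": -150, "y": -135, "z": 40, "twist": 0, "grip": 1},
  {"x": -150, "y": -140, "z": 50, "twist": 0, "grip": 1},
  {"x": -150, "y": -140, "z": 50, "twist": 0, "grip": 1},
  {"x": -150, "y": -140, "z": 50, "twist": 0, "grip": 1},
])

```text
time_s: 11.18
eef_pos: [0.6239, -0.0889, 0.1888]
eef_rot: [3.06, 1.564, 2.997]
wrist_force: [-0.0, 0.2, -0.2]
opening: 0.0004
```

```bash
python3 st.py w10
```

```text
11.1833 tcp bench [ 28.0346 -78.9724] z 0.18884224906472039 tool y deg 90.20370789023424 F bench [-0.0258  0.1932 -0.1836]
carriage [36.6273 60.7982] r 46.10841369628906 px [328.6902  44.2553] [ 278    0  103   94 6456]
```

View pics/w10.png

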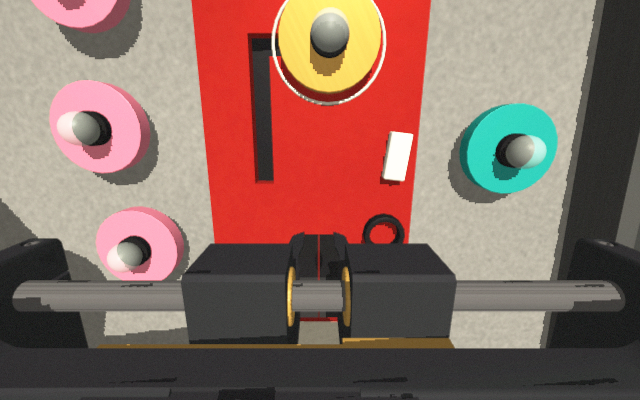

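The disc now sits inside the white ring at (329,44), flat, at bench (36.6, 60.8) with a fitted radius of 46.1 mm. The eraser and lens ring look undisturbed and the arm is clear, so I'm handing in.

```bash
python3 -c "
from cell import arm
print(arm.finish_job())"
```

```text
the job is handed in; nothing more can be done
None
```

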